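Load a post foot into the sloping tack-welding jig

TASK

Pick up the steel post foot with the square base plate and set it down gently, not dropped, tube upwards and squared to the fences, around the middle of the jig's sloping plate. Let go of it there, so that it slides down by itself, without being pushed, into the corner and lies fully home against both fences. Leave the post foot with the round flange and the piece of angle iron where they are.

Things in the scene. Friction and masses are not known exactly. Their poses are not given: they have to be found in the camera images.
- square_foot: Bare steel post foot, 0.5 kg: dark base plate 80 x 80 mm, 8 mm thick, with a bright round tube stub, 30 mm in diameter and 60 mm tall, upright on its centre (68 mm high in all). Starts standing on the table. Origin: centre of the plate's underside; z up the tube, x and y parallel to the plate's edges (all four sides are alike).
- jig_bed: Slippery aluminium plate 190 x 190 mm, fixed at 26 deg, lowest corner (29 mm up) towards the robot; dark steel fences, 12 thick, 10 proud, on the two lower edges. Origin: that corner on the face, where the fences' inner faces meet; x, y: up along these faces, to 190; z: out of the face. Middle x = y = 95; uphill is x + y, level is x - y. A foot let go slides home by itself to x = y = 40, z = 0.
- round_foot: Bystander: bare steel post foot with the same tube stub (30 mm diameter, 60 mm tall) but a round dark flange 84 mm in diameter, 8 mm thick. Stands on the table. Origin: centre of the flange's underside; z up the tube.
- angle: Bystander: dark offcut of angle iron, 90 mm long, legs 40 mm (lying flat, 5 mm thick) and 40 mm (upright). Lies on the table, farther from the robot than the feet. Origin: centre of the flat leg's underside; y along its length, upright leg on the +x side.
Things that resemble listed ones, but are neither listed nor needed, are in the scene too. What is shaped like the square_foot but blue or purple is not meant.

How it is judged:
By the outcome, as a careful person would: the job done as asked, in the order asked, and still so for the second after the job is handed in, with the robot touching nothing.
It also fails if it takes over 32 s, if anything falls off the work surface, if the arm or the gripper's body presses on something with over 40 N, if the wrist force passes 120 N, or if a joint passes its speed limit or range.

ROBOT

A 6-joint arm with a two-finger parallel gripper is mounted at the origin on the work surface. World frame = base frame: x ahead of the robot, y to its left, z up, the work surface at z = 0. Lengths are in m, angles in degrees, forces in N, time in s.
With the tool pointing down it reaches from about 0.35 to 0.95 m from the base axis. Payload 17.4 kg.
Tool frame: the origin (TCP) lies midway between the tips of the shut fingers; the grasp point (between the pads) lies 19 mm behind it; z points along the fingers, y is the line along which they close (so a half turn about z gives the same grasp; the last joint's range is limited). The gripper opens to 93 mm and grips with 3 to 60 N. Pads are 15 mm wide; open, the fingers measure 128 mm over their backs; the gripper's body (75 mm by 188 mm) begins 65 mm behind the grasp point.
Start: joints at [-74.129, 6.646, 82.598, -0, 90.757, -2.166], TCP at [0.209, -0.642, 0.219] pointing down, gripper open.
Joint ranges: [-162.19, 162.19], [-47.58, 125.68], [4.15, 143.07], [-65.23, 245.23], [0.69, 171.88], [-170.13, 170.13]. Speed limits (degrees/s): [108.29, 108.29, 127.2, 180, 180, 180].

INTERFACE

Orientations are given as a 3x3 rotation matrix whose columns are the frame's x, y, z axes.
In Python, from plant import bot gives the robot as it stands.
- The arm moves only by the tool arm_command, never from a script. Its argument "moves" is a list of rows, each an object of numbers: "tx", "ty", "tz": the shift along the tool's x, y, z in m; "wx", "wy", "wz": the turn, a rotation vector about the tool's x, y, z in degrees; "jaw": the closure in counts, from 0 (fully open) to 255 (shut). In form: [{"tx": .., "ty": .., "tz": .., "wx": .., "wy": .., "wz": .., "jaw": ..}, ...]. A call has 1 to 12 rows; each row shifts and turns the commanded pose from where the row before left it, along the tool's axes as they then stand; what a row does not reach is not made up. A row lasts 1/8 s, in which the tool goes at most 62.5 mm and 10.7 degrees, less where a joint would pass 70% of its speed; a pose out of reach is approached as far as the arm can. A call with a gripper value outside its range is refused whole. The fingers move at their own pace and stop on an object; "squeeze" is the grip in N (left out, the last holds). Time passes only in rows, so rows that do not move let the fingers close. It gives the time, the measured TCP pose, the force, the opening and the grip force at its end, in the units of the state.
- bot.read_state(): the state, without advancing time (a new reading comes with each control period).
- bot.grab_frame(name): name is "scene" or "top" or "wrist"; returns (picture, depth): 384x512x3 uint8, red, green, blue; 384x512 float32, m along the optical axis (not along the pixel's ray), 0 where there is no reading.
- bot.calibration(name): a dict with "vertical_fov" (degrees; the focal length in pixels is half the picture's height over the tangent of half this angle, whatever the lens; pixels are square), "cx", "cy" (the principal point, pixels), "R" (3x3) and "t" (3): a world point X has camera coordinates R X + t; the wrist camera has in their place "tool_from_camera" (4x4, takes a point from camera to tool coordinates, whose origin is the TCP and whose axes are the flange's). Camera axes: x right, y down, z forward; pixel columns grow to the right and rows downward; lengths in m; the calibration is good to about 2 mm. A picture is of the moment at which its call begins: read the wrist's pose just before it. calibration takes no time and is no camera call.
- bot.hand_in(): hands the job in; it is judged then, once.
The state is a dict: "t": time; "joint_pos": joint angles; "joint_velocities": joint speeds; "effort": joint torques, N m; "ee_pos": TCP position; "tool_rot": TCP orientation; "force": force on the tool from outside, world axes, zero at the start; "ft_torque": the same for the moment, N m; "gripper_width": finger opening in m; "finger_force": force on a finger pad.
Only numpy, scipy, OpenCV 4.12 (cv2) and the standard library are available. Lean on these libraries where they do the work, as an engineer would, in place of code of your own. Each camera call takes 0.05 s, during which the arm holds its last target. There are 200 camera calls.

## Working session

There is one attempt and no reset: what is moved stays moved. The work goes in short steps, Python scripts to look and compute and a tool call to move; the robot and the scene stay as the last step left them, time stands still between calls to the robot, and variables do not carry over. Pictures are saved under pics/ and viewed, at most 10 in all, crops included, and the job is handed in when it is done.

Besides the shell and the picture viewer there is one more tool, called after ">>>" as a command line: name --argument value ..., lists and objects as JSON in quotes. arm_command: Moves the arm, as the interface text tells. Its arguments: {"type":"object","properties":{"moves":{"type":"array","items":{"type":"object","properties":{"tx":{"type":"number"},"ty":{"type":"number"},"tz":{"type":"number"},"wx":{"type":"number"},"wy":{"type":"number"},"wz":{"type":"number"},"jaw":{"type":"number"}}}},"squeeze":{"type":"number"}},"required":["moves"]}

```bash
mkdir -p pics; ls; cat > h.py <<'E'
import numpy as np, cv2
from plant import bot
def cam(name):
    c=bot.calibration(name); s=bot.read_state()
    im,d=bot.grab_frame(name)
    f=im.shape[0]/2/np.tan(np.radians(c["vertical_fov"])/2)
    v,u=np.mgrid[:384,:512]
    P=np.dstack([(u-c["cx"])/f*d,(v-c["cy"])/f*d,d])
    if "R" in c: W=(P-np.array(c["t"]))@np.array(c["R"])
    else:
        T=np.array(c["tool_from_camera"]); W=P@T[:3,:3].T+T[:3,3]
        W=W@np.array(s["tool_rot"]).T+np.array(s["ee_pos"])
    W[d==0]=np.nan
    return im,W
E
python3 - <<'E'
from h import *
for n in("scene","top"):
    im,W=cam(n); np.savez(n,im=im,W=W); print({k:v for k,v in bot.calibration(n).items()})
    cv2.imwrite(f"pics/{n}.png",im[:,:,::-1])
print(bot.read_state())
E
```

```text
pics
{'vertical_fov': 52.05293293245766, 'cx': 259.1297488343102, 'cy': 192.3597636551032, 'R': array([[ 0.78871464,  0.6147557 ,  0.00215593],
       [ 0.42020198, -0.53654112, -0.7318155 ],
       [-0.44873101,  0.57809952, -0.6814994 ]]), 't': array([-0.3677743 , -0.19405138,  1.10560607])}
{'vertical_fov': 45.54039787512112, 'cx': 245.34165230713845, 'cy': 186.24839535821565, 'R': array([[ 0.00282162, -0.99993849,  0.01072646],
       [-0.98884827, -0.00438718, -0.14886185],
       [ 0.14889975, -0.01018681, -0.98879982]]), 't': array([-0.03681715,  0.51810419,  0.94810734])}
{'t': 0.1, 'joint_pos': array([-7.41292966e+01,  6.67017079e+00,  8.26307704e+01, -1.73455594e-03,
        9.07544193e+01, -2.16615930e+00]), 'joint_velocities': array([-0.03442307, -0.06908519, -0.17318439,  0.03788521, -0.00164751,
       -0.11726096]), 'effort': array([ 2.58645079e-03, -7.22890878e+01, -6.23865867e+01,  7.83957378e-02,
        2.28350109e-02, -3.64738025e-05]), 'ee_pos': array([ 0.2089321 , -0.64167434,  0.21800563]), 'tool_rot': array([[ 9.50857625e-01,  3.09628310e-01, -2.93347454e-04],
       [ 3.09628449e-01, -9.50857179e-01,  9.21112760e-04],
       [ 6.27105383e-06, -9.66675809e-04, -9.99999533e-01]]), 'force': array([ 0.02108918, -0.70857864, -0.39167004]), 'ft_torque': array([-0.01414882,  0.02048674,  0.03070675]), 'finger_force': 0.0, 'gripper_width': 0.0927441101257351}
```

View pics/top.png

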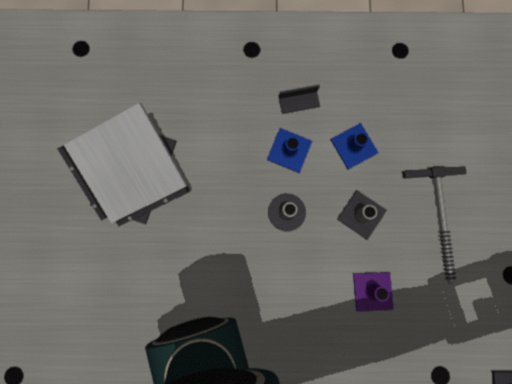

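View pics/scene.png

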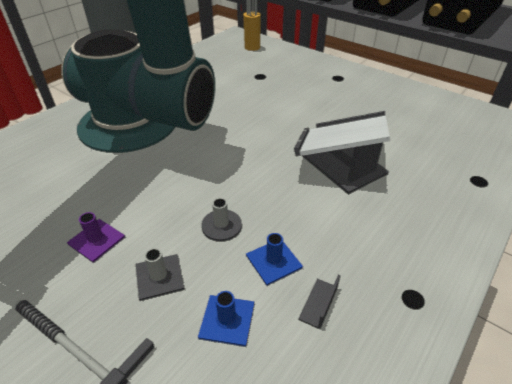

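In the top picture, these could be mistaken for the target:
- dark square plate with bright tube at (362,214): the one meant
- blue feet at (290,150) and (355,146), and a purple one at (374,291)
- round flange at (288,211)

The angle is at (299,100), a hammer at (440,220), and the jig at (125,163) with its low corner near (118,222).

```bash
python3 - <<'E'
from h import *
z=np.load("top.npz"); im,W=z["im"],z["W"]
cv2.imwrite("pics/crop.png",cv2.resize(im[60:310,40:400,::-1],None,fx=2.2,fy=2.2,interpolation=cv2.INTER_CUBIC))
def reg(u0,u1,v0,v1):
    w=W[v0:v1,u0:u1].reshape(-1,3); return w[~np.isnan(w[:,0])]
print("table z",np.median(reg(200,240,100,220),0))
w=reg(325,400,180,250)
pl=w[(w[:,2]>.004)&(w[:,2]<.02)]; tb=w[w[:,2]>.055]
print("plate",len(pl),np.median(pl[:,2]),cv2.minAreaRect(pl[:,:2].astype(np.float32)*1000))
print("tube top",len(tb),tb.mean(0),tb.min(0),tb.max(0))
w=reg(260,315,185,240); tb=w[w[:,2]>.055]; print("round tube",tb.mean(0))
# jig face plane
w=reg(90,150,130,190); c=np.median(w,0)
for _ in range(3):
    c=w.mean(0); n=np.linalg.svd(w-c,full_matrices=False)[2][2]; n*=np.sign(n[2]); w=w[abs((w-c)@n)<.003]
print("n",n,"tilt",np.degrees(np.arccos(n[2])),"c",c, len(w))
al=reg(40,210,85,240); s=(al-c)@n
f=al[abs(s)<.003]; e=-n+0; dn=np.array([n[0],n[1],0])/np.hypot(n[0],n[1])
dh=dn-n*(dn@n); dh/=np.linalg.norm(dh); le=np.cross(n,dh)
q=np.c_[(f-c)@dh,(f-c)@le]*1000
print("dh",dh,"le",le,"face rect",cv2.minAreaRect(q.astype(np.float32)))
fe=al[(s>.006)&(s<.013)]; q2=np.c_[(fe-c)@dh,(fe-c)@le]*1000
for sg in(1,-1):
    a=q2[q2[:,1]*sg>15]; L=cv2.fitLine(a.astype(np.float32),cv2.DIST_HUBER,0,.01,.01).ravel(); print("fence",len(a),L)
E
```

```text
table z [ 5.84543414e-01  2.33085352e-02 -2.59491218e-04]
plate 1097 0.007976526411177094 ((462.867431640625, -301.515869140625), (150.20338439941406, 159.4684295654297), 1.468398094177246)
tube top 184 [ 0.46061794 -0.29207546  0.06746212] [ 0.44616702 -0.30778492  0.05601717] [ 0.47558891 -0.27831613  0.07392477]
round tube [ 0.46539621 -0.12672283  0.0678636 ]
n [-0.41541776  0.14093563  0.89864633] tilt 26.019299697880747 c [0.56445158 0.22454745 0.09144931] 3405
dh [-0.85100497  0.28871399 -0.43867387] le [-3.21276547e-01 -9.46985417e-01  1.38777878e-17] face rect ((67.51546478271484, -38.782196044921875), (200.8267822265625, 349.63629150390625), 45.10445785522461)
fence 448 [ 0.70984304 -0.7043599  71.89801    91.74422   ]
fence 492 [  0.73913395   0.6735585   66.49202    -71.40001   ]
```

View pics/crop.png

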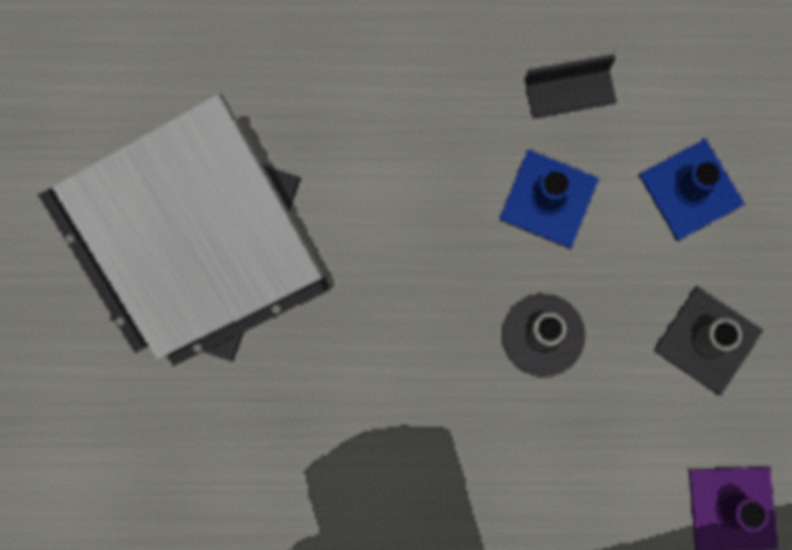

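The crop shows the dark square foot at (708,340): square plate, bright tube ring at (725,333). The round one is at (543,335). The jig face is a bright quad with its low corner at about (160,358). Next I'll refine the foot and jig poses from picture edges intersected with known planes.

```bash
cat >> h.py <<'E'
def onplane(uv,name,p0,n):
    c=bot.calibration(name); f=192/np.tan(np.radians(c["vertical_fov"])/2)
    R,t=np.array(c["R"]),np.array(c["t"]); o=-R.T@t
    r=np.c_[(uv[:,0]-c["cx"])/f,(uv[:,1]-c["cy"])/f,np.ones(len(uv))]@R
    return o+r*(((np.array(p0)-o)@n)/(r@n))[:,None]
E
python3 - <<'E'
from h import *
z=np.load("top.npz"); im,W=z["im"],z["W"]; g=im.mean(2)
print("grey: plate",g[225,365],"table",g[240,330],"jig",g[160,120],"fence",g[180,80],"table near jig",g[120,60])
m=np.zeros_like(g,np.uint8); m[180:250,325:400]=(g<(g[225,365]+g[240,330])/2)[180:250,325:400]
C=max(cv2.findContours(m,0,cv2.CHAIN_APPROX_NONE)[0],key=cv2.contourArea)[:,0].astype(float)
p=onplane(C,"top",[0,0,.008],np.array([0,0,1.]))
print("foot",cv2.minAreaRect((p[:,:2]*1000).astype(np.float32)))
n=np.array([-0.41541776,0.14093563,0.89864633]); c=np.array([.56445158,.22454745,.09144931])
m=np.zeros_like(g,np.uint8); m[85:240,40:210]=(g>(g[160,120]+g[120,60])/2)[85:240,40:210]
m=cv2.morphologyEx(m,cv2.MORPH_OPEN,np.ones((5,5),np.uint8))
C=max(cv2.findContours(m,0,cv2.CHAIN_APPROX_NONE)[0],key=cv2.contourArea)[:,0].astype(float)
p=onplane(C,"top",c,n)
h=np.array([n[0],n[1],0])/np.hypot(*n[:2]); d=h-n*(h@n); d/=np.linalg.norm(d); l=np.cross(n,d)
q=np.c_[(p-c)@d,(p-c)@l]*1000
r=cv2.minAreaRect(q.astype(np.float32)); print("jig rect",r)
b=cv2.boxPoints(r)/1000; Wb=c+b[:,:1]*d+b[:,1:]*l; print("corners",Wb.round(4))
E
```

```text
grey: plate 51.333333333333336 table 117.0 jig 143.66666666666666 fence 46.0 table near jig 112.66666666666667
foot ((461.1362609863281, -291.8382568359375), (81.76924133300781, 81.7717514038086), 55.290897369384766)
jig rect ((7.728237152099609, 11.938858032226562), (191.1232452392578, 189.63400268554688), 44.87949752807617)
corners [[0.6687 0.1768 0.1471]
 [0.598  0.3427 0.0884]
 [0.4394 0.2541 0.029 ]
 [0.5101 0.0882 0.0877]]
```

Foot is at about (0.461, -0.292) and measures 82 mm, with diagonals at yaw 10.3° and 100.3°. The jig face measures 191 x 190 mm, tilts 26.0°, and its corner is at (0.4394, 0.2541, 0.029), which matches the given 29 mm.

Plan: grip the tube with the jaws along the plate diagonal at yaw 10.3°. Place with the jaws along the jig's level line, so the foot can slide out between the open fingers.

>>> arm_command --moves '[{"tx": 0.0316,"ty": -0.0232,"jaw": 0},{"tx": 0.0316,"ty": -0.0232},{"tx": 0.0316,"ty": -0.0232},{"tx": 0.0316,"ty": -0.0232},{"tx": 0.0316,"ty": -0.0232},{"tx": 0.0316,"ty": -0.0232},{"tx": 0.0316,"ty": -0.0232},{"tx": 0.0316,"ty": -0.0232},{"tx": 0.0316,"ty": -0.0232},{"tx": 0.0316,"ty": -0.0232},{"tx": 0.0316,"ty": -0.0232}]' --squeeze 45

```text
invalid input
```

>>> arm_command --moves '[{"wz": -10.3},{"wz": -10.3},{"wz": -10.3},{"wz": -10.3},{"wz": -10.3},{"wz": -10.3},{"wz": -10.3},{"wz": -10.2},{},{}]'

```text
invalid input
```

```bash
python3 - <<'E'
from h import *
im,W=cam("wrist"); np.savez("w1",im=im,W=W); cv2.imwrite("pics/w1.png",im[:,:,::-1])
s=bot.read_state(); print(s["t"],s["ee_pos"],s["tool_rot"].round(4),s["joint_pos"].round(1))
w=W.reshape(-1,3); near=np.hypot(w[:,0]-.461,w[:,1]+.292)<.062
pl=w[near&(abs(w[:,2]-.008)<.0035)]; tb=w[near&(w[:,2]>.06)&(w[:,2]<.075)]
print(len(pl),cv2.minAreaRect((pl[:,:2]*1000).astype(np.float32)))
print(len(tb),cv2.minAreaRect((tb[:,:2]*1000).astype(np.float32)))
E
```

```text
0.15 [ 0.20891517 -0.6416939   0.21807584] [[ 9.509e-01  3.096e-01 -3.000e-04]
 [ 3.096e-01 -9.509e-01  8.000e-04]
 [ 0.000e+00 -9.000e-04 -1.000e+00]] [-74.1   6.7  82.6  -0.   90.8  -2.2]
0 ((0.0, 0.0), (0.0, 0.0), 0.0)
0 ((0.0, 0.0), (0.0, 0.0), 0.0)
```

View pics/w1.png

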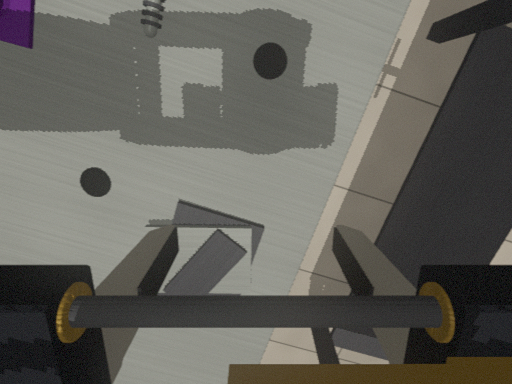

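Both calls were refused and the arm hasn't moved: the wrist view shows only the start spot, with the purple plate at (15,20). I'll fill in every field in each row.

>>> arm_command --moves '[{"tx": 0.0316,"ty": -0.0232,"tz": 0,"wx": 0,"wy": 0,"wz": 0,"jaw": 0},{"tx": 0.0316,"ty": -0.0232,"tz": 0,"wx": 0,"wy": 0,"wz": 0,"jaw": 0},{"tx": 0.0316,"ty": -0.0232,"tz": 0,"wx": 0,"wy": 0,"wz": 0,"jaw": 0},{"tx": 0.0316,"ty": -0.0232,"tz": 0,"wx": 0,"wy": 0,"wz": 0,"jaw": 0},{"tx": 0.0316,"ty": -0.0232,"tz": 0,"wx": 0,"wy": 0,"wz": 0,"jaw": 0},{"tx": 0.0316,"ty": -0.0232,"tz": 0,"wx": 0,"wy": 0,"wz": 0,"jaw": 0},{"tx": 0.0316,"ty": -0.0232,"tz": 0,"wx": 0,"wy": 0,"wz": 0,"jaw": 0},{"tx": 0.0316,"ty": -0.0232,"tz": 0,"wx": 0,"wy": 0,"wz": 0,"jaw": 0},{"tx": 0.0316,"ty": -0.0232,"tz": 0,"wx": 0,"wy": 0,"wz": 0,"jaw": 0},{"tx": 0.0316,"ty": -0.0232,"tz": 0,"wx": 0,"wy": 0,"wz": 0,"jaw": 0},{"tx": 0.0316,"ty": -0.0232,"tz": 0,"wx": 0,"wy": 0,"wz": 0,"jaw": 0}]' --squeeze 45

```text
t: 1.52
ee_pos: [0.461, -0.2904, 0.2185]
tool_rot: [[0.951, 0.31, -0.0], [0.31, -0.951, 0.0], [-0.0, -0.0, -1.0]]
force: [0.2, -1.4, -0.3]
gripper_width: 0.0933
finger_force: 0.0
```

>>> arm_command --moves '[{"tx": 0,"ty": 0,"tz": 0,"wx": 0,"wy": 0,"wz": -10.3,"jaw": 0},{"tx": 0,"ty": 0,"tz": 0,"wx": 0,"wy": 0,"wz": -10.3,"jaw": 0},{"tx": 0,"ty": 0,"tz": 0,"wx": 0,"wy": 0,"wz": -10.3,"jaw": 0},{"tx": 0,"ty": 0,"tz": 0,"wx": 0,"wy": 0,"wz": -10.3,"jaw": 0},{"tx": 0,"ty": 0,"tz": 0,"wx": 0,"wy": 0,"wz": -10.3,"jaw": 0},{"tx": 0,"ty": 0,"tz": 0,"wx": 0,"wy": 0,"wz": -10.3,"jaw": 0},{"tx": 0,"ty": 0,"tz": 0,"wx": 0,"wy": 0,"wz": -10.3,"jaw": 0},{"tx": 0,"ty": 0,"tz": 0,"wx": 0,"wy": 0,"wz": -10.2,"jaw": 0},{"tx": 0,"ty": 0,"tz": 0,"wx": 0,"wy": 0,"wz": 0,"jaw": 0},{"tx": 0,"ty": 0,"tz": 0,"wx": 0,"wy": 0,"wz": 0,"jaw": 0}]'

```text
t: 2.78
ee_pos: [0.4605, -0.2915, 0.2186]
tool_rot: [[-0.175, 0.985, -0.0], [0.985, 0.175, 0.0], [0.0, -0.0, -1.0]]
force: [-0.3, 0.5, 0.2]
gripper_width: 0.0933
finger_force: 0.0
```

```bash
python3 - <<'E'
from h import *
im,W=cam("wrist"); np.savez("w2",im=im,W=W); cv2.imwrite("pics/w2.png",im[:,:,::-1])
s=bot.read_state(); print(s["t"],s["ee_pos"],s["tool_rot"].round(4),s["joint_pos"].round(1))
w=W.reshape(-1,3); near=np.hypot(w[:,0]-.461,w[:,1]+.292)<.062
pl=w[near&(abs(w[:,2]-.008)<.0035)]; tb=w[near&(w[:,2]>.06)&(w[:,2]<.075)]
print(len(pl),cv2.minAreaRect((pl[:,:2]*1000).astype(np.float32)))
print(len(tb),cv2.minAreaRect((tb[:,:2]*1000).astype(np.float32)))
E
```

```text
2.825 [ 0.460469   -0.29154656  0.21858839] [[-1.760e-01  9.844e-01 -1.000e-04]
 [ 9.844e-01  1.760e-01  0.000e+00]
 [ 1.000e-04 -1.000e-04 -1.000e+00]] [-35.   -9.7  98.6  -0.   91.1 -45.2]
3045 ((462.7972717285156, -294.48004150390625), (80.11903381347656, 80.16449737548828), 55.17774963378906)
626 ((462.6370849609375, -294.2106018066406), (29.635906219482422, 29.503694534301758), 52.72552490234375)
```

View pics/w2.png

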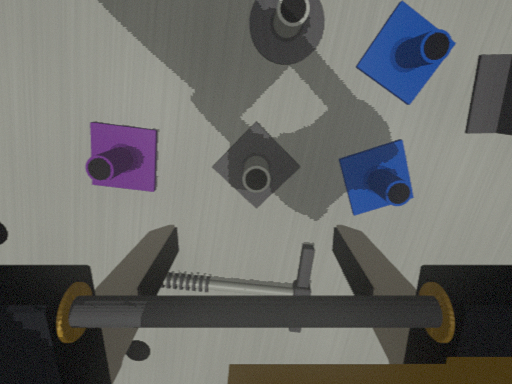

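The wrist view shows the target at (256,178) between the fingers, with a diagonal along the jaw line; the plate measures 80.1 mm and the yaw agrees. I'll nudge about 2 mm, descend, and grip.

>>> arm_command --moves '[{"tx": -0.0022,"ty": 0.001,"tz": 0.03,"wx": 0,"wy": 0,"wz": 0,"jaw": 0},{"tx": 0,"ty": 0,"tz": 0.04,"wx": 0,"wy": 0,"wz": 0,"jaw": 0},{"tx": 0,"ty": 0,"tz": 0.04,"wx": 0,"wy": 0,"wz": 0,"jaw": 0},{"tx": 0,"ty": 0,"tz": 0.035,"wx": 0,"wy": 0,"wz": 0,"jaw": 0},{"tx": 0,"ty": 0,"tz": 0.03,"wx": 0,"wy": 0,"wz": 0,"jaw": 0},{"tx": 0,"ty": 0,"tz": 0.02,"wx": 0,"wy": 0,"wz": 0,"jaw": 0},{"tx": 0,"ty": 0,"tz": 0.008,"wx": 0,"wy": 0,"wz": 0,"jaw": 0},{"tx": 0,"ty": 0,"tz": 0,"wx": 0,"wy": 0,"wz": 0,"jaw": 0},{"tx": 0,"ty": 0,"tz": 0,"wx": 0,"wy": 0,"wz": 0,"jaw": 0}]'

```text
t: 3.95
ee_pos: [0.4624, -0.2939, 0.0168]
tool_rot: [[-0.179, 0.984, 0.001], [0.984, 0.179, -0.001], [-0.001, 0.001, -1.0]]
force: [-0.2, -0.4, -0.3]
gripper_width: 0.093
finger_force: 0.0
```

>>> arm_command --moves '[{"tx": 0,"ty": 0,"tz": 0,"wx": 0,"wy": 0,"wz": 0,"jaw": 255},{"tx": 0,"ty": 0,"tz": 0,"wx": 0,"wy": 0,"wz": 0,"jaw": 255},{"tx": 0,"ty": 0,"tz": 0,"wx": 0,"wy": 0,"wz": 0,"jaw": 255},{"tx": 0,"ty": 0,"tz": 0,"wx": 0,"wy": 0,"wz": 0,"jaw": 255},{"tx": 0,"ty": 0,"tz": 0,"wx": 0,"wy": 0,"wz": 0,"jaw": 255},{"tx": 0,"ty": 0,"tz": 0,"wx": 0,"wy": 0,"wz": 0,"jaw": 255},{"tx": 0,"ty": 0,"tz": 0,"wx": 0,"wy": 0,"wz": 0,"jaw": 255},{"tx": 0,"ty": 0,"tz": 0,"wx": 0,"wy": 0,"wz": 0,"jaw": 255}]' --squeeze 45

```text
t: 4.95
ee_pos: [0.4619, -0.2935, 0.0156]
tool_rot: [[-0.179, 0.984, -0.0], [0.984, 0.179, 0.0], [0.0, -0.0, -1.0]]
force: [-0.1, -0.2, -0.7]
gripper_width: 0.0294
finger_force: 45.0
```

Gripped: opening 29 mm, 45 N. Now lift, then look at the held foot.

>>> arm_command --moves '[{"tx": 0,"ty": 0,"tz": -0.01,"wx": 0,"wy": 0,"wz": 0,"jaw": 255},{"tx": 0,"ty": 0,"tz": -0.02,"wx": 0,"wy": 0,"wz": 0,"jaw": 255},{"tx": 0,"ty": 0,"tz": -0.04,"wx": 0,"wy": 0,"wz": 0,"jaw": 255},{"tx": 0,"ty": 0,"tz": -0.04,"wx": 0,"wy": 0,"wz": 0,"jaw": 255},{"tx": 0,"ty": 0,"tz": -0.04,"wx": 0,"wy": 0,"wz": 0,"jaw": 255},{"tx": 0,"ty": 0,"tz": -0.03,"wx": 0,"wy": 0,"wz": 0,"jaw": 255},{"tx": 0,"ty": 0,"tz": -0.02,"wx": 0,"wy": 0,"wz": 0,"jaw": 255},{"tx": 0,"ty": 0,"tz": 0,"wx": 0,"wy": 0,"wz": 0,"jaw": 255},{"tx": 0,"ty": 0,"tz": 0,"wx": 0,"wy": 0,"wz": 0,"jaw": 255}]'

```text
t: 6.08
ee_pos: [0.4615, -0.2933, 0.2143]
tool_rot: [[-0.179, 0.984, -0.001], [0.984, 0.179, 0.001], [0.001, -0.001, -1.0]]
force: [-0.9, -0.3, -5.5]
gripper_width: 0.0295
finger_force: 45.0
```

```bash
cat > plan.py <<'E'
from h import *
from scipy.spatial.transform import Rotation as Ro
s=bot.read_state(); R=np.array(s["tool_rot"]); p=np.array(s["ee_pos"])
n=np.array([-0.41541776,0.14093563,0.89864633]); n/=np.linalg.norm(n)
O=np.array([.4394,.2541,.0290]); B=np.array([.5101,.0882,.0877]); A=np.array([.598,.3427,.0884])
x=(B-O)/np.linalg.norm(B-O); y=(A-O)/np.linalg.norm(A-O)
M=O+.095*(x+y); lev=y-x; lev-=n*(lev@n); lev/=np.linalg.norm(lev)   # angle ~71 deg
Rt=np.c_[np.cross(lev,-n),lev,-n]
E
python3 - <<'E'
from plan import *
print(s["t"],p,s["gripper_width"],s["joint_pos"].round(1))
print("M",M,"lev yaw",np.degrees(np.arctan2(lev[1],lev[0])),"xy dot",x@y)
T=M+n*(.0156+.06)
print("target hover",T,"world d",T-p,"tool d",R.T@(T-p))
print("rotvec tool",np.degrees(Ro.from_matrix(R.T@Rt).as_rotvec()))
E
```

```text
6.075 [ 0.46153425 -0.29331957  0.21434967] 0.02949221413160229 [-35.1  -9.3  98.7  -0.   90.7 -45.4]
M [0.55364474 0.21503389 0.08792798] lev yaw 71.14837919820502 xy dot 2.924256267320816e-05
target hover [0.52223915 0.22568862 0.15586564] world d [ 0.0607049   0.51900819 -0.05848403] tool d [0.4996208  0.15292528 0.05888877]
rotvec tool [-13.87292115 -23.5818251  -59.70725992]
```

>>> arm_command --moves '[{"tx": 0.02,"ty": 0.006,"tz": 0,"wx": 0,"wy": 0,"wz": 0,"jaw": 255},{"tx": 0.04,"ty": 0.012,"tz": 0,"wx": 0,"wy": 0,"wz": 0,"jaw": 255},{"tx": 0.05,"ty": 0.0154,"tz": 0,"wx": 0,"wy": 0,"wz": 0,"jaw": 255},{"tx": 0.05,"ty": 0.0154,"tz": 0,"wx": 0,"wy": 0,"wz": 0,"jaw": 255},{"tx": 0.05,"ty": 0.0154,"tz": 0,"wx": 0,"wy": 0,"wz": 0,"jaw": 255},{"tx": 0.05,"ty": 0.0154,"tz": 0,"wx": 0,"wy": 0,"wz": 0,"jaw": 255},{"tx": 0.05,"ty": 0.0154,"tz": 0,"wx": 0,"wy": 0,"wz": 0,"jaw": 255},{"tx": 0.05,"ty": 0.0154,"tz": 0,"wx": 0,"wy": 0,"wz": 0,"jaw": 255},{"tx": 0.05,"ty": 0.0154,"tz": 0,"wx": 0,"wy": 0,"wz": 0,"jaw": 255},{"tx": 0.04,"ty": 0.012,"tz": 0,"wx": 0,"wy": 0,"wz": 0,"jaw": 255},{"tx": 0.03,"ty": 0.009,"tz": 0,"wx": 0,"wy": 0,"wz": 0,"jaw": 255},{"tx": 0.02,"ty": 0.006,"tz": 0,"wx": 0,"wy": 0,"wz": 0,"jaw": 255}]'

```text
t: 7.58
ee_pos: [0.5217, 0.2275, 0.2147]
tool_rot: [[-0.181, 0.984, -0.001], [0.984, 0.181, -0.0], [-0.0, -0.001, -1.0]]
force: [0.5, -0.6, -5.4]
gripper_width: 0.0296
finger_force: 45.0
```

>>> arm_command --moves '[{"tx": 0,"ty": 0,"tz": 0,"wx": -1.39,"wy": -2.36,"wz": -5.97,"jaw": 255},{"tx": 0,"ty": 0,"tz": 0,"wx": -1.39,"wy": -2.36,"wz": -5.97,"jaw": 255},{"tx": 0,"ty": 0,"tz": 0,"wx": -1.39,"wy": -2.36,"wz": -5.97,"jaw": 255},{"tx": 0,"ty": 0,"tz": 0,"wx": -1.39,"wy": -2.36,"wz": -5.97,"jaw": 255},{"tx": 0,"ty": 0,"tz": 0,"wx": -1.39,"wy": -2.36,"wz": -5.97,"jaw": 255},{"tx": 0,"ty": 0,"tz": 0,"wx": -1.39,"wy": -2.36,"wz": -5.97,"jaw": 255},{"tx": 0,"ty": 0,"tz": 0,"wx": -1.39,"wy": -2.36,"wz": -5.97,"jaw": 255},{"tx": 0,"ty": 0,"tz": 0,"wx": -1.39,"wy": -2.36,"wz": -5.97,"jaw": 255},{"tx": 0,"ty": 0,"tz": 0,"wx": -1.39,"wy": -2.36,"wz": -5.97,"jaw": 255},{"tx": 0,"ty": 0,"tz": 0,"wx": -1.39,"wy": -2.36,"wz": -5.97,"jaw": 255},{"tx": 0,"ty": 0,"tz": 0,"wx": 0,"wy": 0,"wz": 0,"jaw": 255},{"tx": 0,"ty": 0,"tz": 0,"wx": 0,"wy": 0,"wz": 0,"jaw": 255}]'

```text
t: 9.07
ee_pos: [0.5223, 0.2257, 0.2155]
tool_rot: [[-0.849, 0.326, 0.416], [0.293, 0.946, -0.142], [-0.44, 0.001, -0.898]]
force: [-0.1, -0.3, -6.5]
gripper_width: 0.0297
finger_force: 45.0
```

```bash
python3 - <<'E'
from plan import *
print(s["t"],p,s["gripper_width"],s["joint_pos"].round(1))
for h in(.06,.0):
    T=M+n*(.0156+h); print(h,"tool d",R.T@(T-p))
print("rotvec tool",np.degrees(Ro.from_matrix(R.T@Rt).as_rotvec()))
for nm in("scene","wrist"):
    im,W=cam(nm); np.savez(nm+"3",im=im,W=W)
    if nm=="scene": im=cv2.resize(im[60:260,260:460],None,fx=2,fy=2)
    else: im=cv2.resize(im,(400,300)); 
    cv2.imwrite(f"pics/{nm}3.png",im[:,:,::-1])
a,b=cv2.imread("pics/scene3.png"),cv2.imread("pics/wrist3.png")
cv2.imwrite("pics/both3.png",np.hstack([a,cv2.copyMakeBorder(b,0,100,0,0,0)]))
E
```

```text
9.075 [0.52232776 0.22571937 0.21552802] 0.029705277628926198 [ 31.1 -17.9 108.5 -20.6  73.  -36.7]
0.06 tool d [ 0.02628792 -0.00013822  0.0535587 ]
0.0 tool d [ 2.63434842e-02 -9.19920287e-05  1.13558652e-01]
rotvec tool [-0.04420615  0.05300926 -0.14212018]
```

View pics/both3.png

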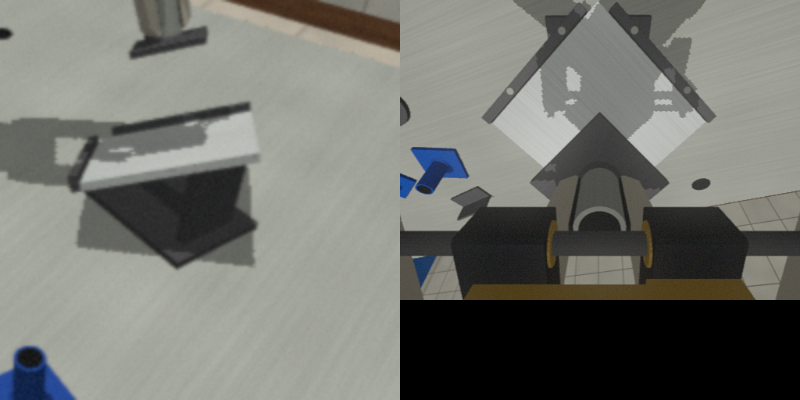

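Right half (wrist view): the held plate's corners are at (530,183), (600,115) and (668,183), symmetric with the jig's fences. Left half (scene view): the foot hangs tilted above the jig. I'll check plate tilt and jig position in the wrist depth.

```bash
python3 - <<'E'
from plan import *
z=np.load("wrist3.npz"); W=z["W"]; w=W.reshape(-1,3); w=w[~np.isnan(w[:,0])]
t=(w-p)@R; h=(w-M)@n
def fit(q):
    for _ in range(4):
        c=q.mean(0); m=np.linalg.svd(q-c,full_matrices=False)[2][2]; m*=np.sign(m@n); q=q[abs((q-c)@m)<.002]
    return c,m,q
pl=w[(abs(t[:,2]-.0076)<.005)&(np.hypot(t[:,0],t[:,1])<.07)&(np.hypot(t[:,0],t[:,1])>.022)]
c,m,q=fit(pl); print("plate top: n in tool",R.T@m,"tool z",np.mean((q-p)@R,0)[2],len(q))
k=((q-p)@R)[:,:2]*1000; print("extent",k.min(0),k.max(0))
e=k[np.argsort(k[:,0])]; 
print(cv2.minAreaRect(k.astype(np.float32)))
fc=w[abs(h)<.006]; uv=np.c_[(fc-O)@x,(fc-O)@y]; fc=fc[(uv>.01).all(1)&(uv<.18).all(1)]
c,m,q=fit(fc); print("face n err deg",np.degrees(np.arccos(m@n)),"height off mm",(c-M)@m*1e3)
h=(w-M)@n; fe=w[(abs(h-.01)<.002)]; uv=np.c_[(fe-O)@x,(fe-O)@y]*1000
for i in(0,1):
    a=uv[(uv[:,1-i]>40)&(uv[:,1-i]<150)&(abs(uv[:,i]+6)<15)]; print("fence inner/outer",i,np.percentile(a[:,i],[1,99]),len(a))
    L=cv2.fitLine(a.astype(np.float32),cv2.DIST_HUBER,0,.01,.01).ravel(); print(L)
E
```

```text
plate top: n in tool [ 4.70605161e-04 -1.57044532e-04 -9.99999877e-01] tool z 0.0076261161398203 6824
extent [-15.89319053 -55.1308898 ] [55.03181504 55.85231972]
((-0.957489013671875, 0.21260833740234375), (80.306640625, 80.15696716308594), 45.20463180541992)
face n err deg 0.04250286224399955 height off mm -0.39067666623671676
fence inner/outer 0 [-10.6062386    1.23677481] 1776
[ 4.1896738e-03 -9.9999124e-01 -4.5133123e+00  9.2908997e+01]
fence inner/outer 1 [-11.20073708   0.69638191] 1765
[ 9.9999058e-01  4.3405206e-03  9.2928505e+01 -5.1851783e+00]
```

Everything agrees within about 1 mm and 0.3°. Descend to a few mm above the face.

>>> arm_command --moves '[{"tx": 0.0133,"ty": 0,"tz": 0.02,"wx": 0,"wy": 0,"wz": 0,"jaw": 255},{"tx": 0.013,"ty": 0,"tz": 0.03,"wx": 0,"wy": 0,"wz": 0,"jaw": 255},{"tx": 0,"ty": 0,"tz": 0.03,"wx": 0,"wy": 0,"wz": 0,"jaw": 255},{"tx": 0,"ty": 0,"tz": 0.02,"wx": 0,"wy": 0,"wz": 0,"jaw": 255},{"tx": 0,"ty": 0,"tz": 0.01,"wx": 0,"wy": 0,"wz": 0,"jaw": 255},{"tx": 0,"ty": 0,"tz": 0,"wx": 0,"wy": 0,"wz": 0,"jaw": 255},{"tx": 0,"ty": 0,"tz": 0,"wx": 0,"wy": 0,"wz": 0,"jaw": 255},{"tx": 0,"ty": 0,"tz": 0,"wx": 0,"wy": 0,"wz": 0,"jaw": 255}]'

```text
t: 10.18
ee_pos: [0.5462, 0.2181, 0.1062]
tool_rot: [[-0.849, 0.323, 0.418], [0.291, 0.946, -0.141], [-0.441, 0.002, -0.897]]
force: [-0.5, 0.1, -5.9]
gripper_width: 0.0296
finger_force: 45.0
```

```bash
python3 - <<'E'
from plan import *
print(s["t"],s["force"],"left",R.T@(M+n*.0156-p), "n.force",n@s["force"])
E
```

```text
10.175 [-0.54396094  0.14118867 -5.8871416 ] left [ 0.00080365 -0.0004786   0.00438544] n.force -5.044588663093371
```

>>> arm_command --moves '[{"tx": 0,"ty": 0,"tz": 0.0015,"wx": 0,"wy": 0,"wz": 0,"jaw": 255},{"tx": 0,"ty": 0,"tz": 0.001,"wx": 0,"wy": 0,"wz": 0,"jaw": 255},{"tx": 0,"ty": 0,"tz": 0.0007,"wx": 0,"wy": 0,"wz": 0,"jaw": 255},{"tx": 0,"ty": 0,"tz": 0.0005,"wx": 0,"wy": 0,"wz": 0,"jaw": 255},{"tx": 0,"ty": 0,"tz": 0,"wx": 0,"wy": 0,"wz": 0,"jaw": 255},{"tx": 0,"ty": 0,"tz": 0,"wx": 0,"wy": 0,"wz": 0,"jaw": 255}]'

```text
t: 10.92
ee_pos: [0.5476, 0.2173, 0.1021]
tool_rot: [[-0.849, 0.323, 0.417], [0.29, 0.946, -0.142], [-0.441, 0.001, -0.898]]
force: [-0.3, -0.1, -6.0]
gripper_width: 0.0296
finger_force: 45.0
```

>>> arm_command --moves '[{"tx": 0,"ty": 0,"tz": 0.0005,"wx": 0,"wy": 0,"wz": 0,"jaw": 255},{"tx": 0,"ty": 0,"tz": 0,"wx": 0,"wy": 0,"wz": 0,"jaw": 255}]'

```text
t: 11.18
ee_pos: [0.5478, 0.2173, 0.1018]
tool_rot: [[-0.849, 0.323, 0.417], [0.291, 0.946, -0.142], [-0.441, 0.001, -0.898]]
force: [-2.5, -0.4, -1.3]
gripper_width: 0.0295
finger_force: 45.0
```

>>> arm_command --moves '[{"tx": 0,"ty": 0,"tz": 0.0005,"wx": 0,"wy": 0,"wz": 0,"jaw": 255},{"tx": 0,"ty": 0,"tz": 0,"wx": 0,"wy": 0,"wz": 0,"jaw": 255}]'

```text
t: 11.42
ee_pos: [0.5481, 0.2174, 0.1019]
tool_rot: [[-0.849, 0.323, 0.418], [0.291, 0.946, -0.141], [-0.441, 0.002, -0.898]]
force: [-8.2, 0.1, 5.2]
gripper_width: 0.0298
finger_force: 45.0
```

In contact: the force has risen gently, by about 13 N. Release it in place and let it slide out between the open fingers.

>>> arm_command --moves '[{"tx": 0,"ty": 0,"tz": 0,"wx": 0,"wy": 0,"wz": 0,"jaw": 0},{"tx": 0,"ty": 0,"tz": 0,"wx": 0,"wy": 0,"wz": 0,"jaw": 0},{"tx": 0,"ty": 0,"tz": 0,"wx": 0,"wy": 0,"wz": 0,"jaw": 0},{"tx": 0,"ty": 0,"tz": 0,"wx": 0,"wy": 0,"wz": 0,"jaw": 0},{"tx": 0,"ty": 0,"tz": 0,"wx": 0,"wy": 0,"wz": 0,"jaw": 0},{"tx": 0,"ty": 0,"tz": 0,"wx": 0,"wy": 0,"wz": 0,"jaw": 0},{"tx": 0,"ty": 0,"tz": 0,"wx": 0,"wy": 0,"wz": 0,"jaw": 0},{"tx": 0,"ty": 0,"tz": 0,"wx": 0,"wy": 0,"wz": 0,"jaw": 0}]'

```text
t: 12.42
ee_pos: [0.548, 0.2172, 0.1011]
tool_rot: [[-0.849, 0.323, 0.417], [0.29, 0.946, -0.142], [-0.441, 0.001, -0.898]]
force: [0.2, -0.8, 0.2]
gripper_width: 0.093
finger_force: 0.0
```

```bash
python3 - <<'E'
from plan import *
print(s["t"],s["gripper_width"],s["force"])
im,W=cam("wrist"); np.savez("w4",im=im,W=W); cv2.imwrite("pics/w4.png",im[:,:,::-1])
E
```

```text
12.425 0.0929633124696568 [ 0.15573165 -0.81005506  0.21811798]
```

View pics/w4.png

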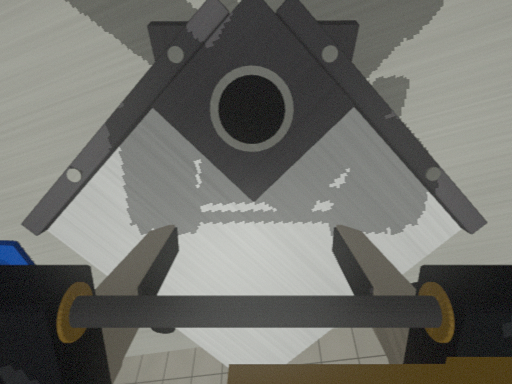

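The foot has slid down: tube at (252,108), plate edges flush along both fences, fingers clear. Retreat and measure.

>>> arm_command --moves '[{"tx": 0,"ty": 0,"tz": -0.02,"wx": 0,"wy": 0,"wz": 0,"jaw": 0},{"tx": 0,"ty": 0,"tz": -0.03,"wx": 0,"wy": 0,"wz": 0,"jaw": 0},{"tx": 0,"ty": 0,"tz": -0.03,"wx": 0,"wy": 0,"wz": 0,"jaw": 0},{"tx": 0,"ty": 0,"tz": -0.03,"wx": 0,"wy": 0,"wz": 0,"jaw": 0},{"tx": 0,"ty": 0,"tz": -0.02,"wx": 0,"wy": 0,"wz": 0,"jaw": 0},{"tx": 0,"ty": 0,"tz": 0,"wx": 0,"wy": 0,"wz": 0,"jaw": 0},{"tx": 0,"ty": 0,"tz": 0,"wx": 0,"wy": 0,"wz": 0,"jaw": 0},{"tx": 0,"ty": 0,"tz": 0,"wx": 0,"wy": 0,"wz": 0,"jaw": 0}]'

```text
t: 13.48
ee_pos: [0.4937, 0.2352, 0.2165]
tool_rot: [[-0.85, 0.324, 0.416], [0.29, 0.946, -0.143], [-0.44, -0.001, -0.898]]
force: [-0.2, 0.8, -0.0]
gripper_width: 0.0931
finger_force: 0.0
```

```bash
python3 - <<'E'
from plan import *
im,W=cam("wrist"); cv2.imwrite("pics/w5.png",im[:,:,::-1])
w=W.reshape(-1,3); w=w[~np.isnan(w[:,0])]; q=np.c_[(w-O)@x,(w-O)@y,(w-O)@n]*1000
t=q[(abs(q[:,2]-68)<3)&(q[:,0]<110)&(q[:,1]<110)&(q[:,0]>0)&(q[:,1]>0)]
print(len(t),"tube centre",(t.min(0)+t.max(0))/2, t.max(0)-t.min(0))
a=q[(abs(q[:,2]-8)<1.2)&(q[:,0]>2)&(q[:,1]>2)]; print("plate far edges",np.percentile(a,99.5,axis=0),np.median(a[:,2]))
E
```

```text
1239 tube centre [41.47360966 40.28565337 67.76208445] [29.82610634 29.36829382  4.91833851]
plate far edges [80.63901454 79.78016179  9.12430655] 7.70401960468453
```

View pics/w5.png

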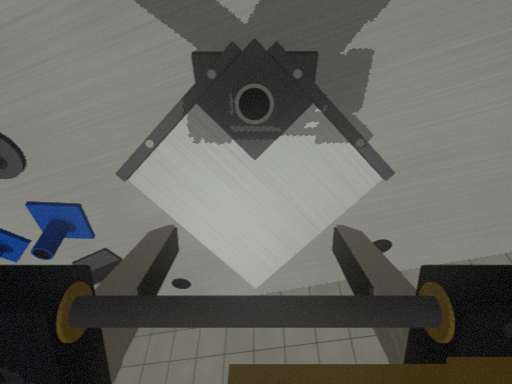

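The foot is home in the corner at (254,104), at x ≈ 41 and y ≈ 40 mm, with plate height 8 mm. The gripper is clear of it.

```bash
python3 -c "
from plant import bot
print(bot.hand_in())"
```

```text
the job is handed in; nothing more can be done
None
```

The square post foot was set down gently at the middle of the jig, slid by itself into the corner and lies against both fences (measured x ≈ 41, y ≈ 40 mm), and I handed the job in at about 13.5 s; neither the round foot nor the angle iron was touched.

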